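# Dry the washed pan lids on the fan rack

## Robot

A 6-joint arm with a two-finger parallel gripper is mounted at the origin on the work surface. World frame = base frame: x ahead of the robot, y to its left, z up, the work surface at z = 0. Lengths are in m, angles in rad, forces in N, time in s.
With the tool pointing down it reaches from about 0.25 to 0.85 m from the base axis. Payload 12.5 kg.
Tool frame: the origin (TCP) lies on the centre line of the jaws, within the pads' length; the fingertips stand 14 mm ahead of it and the grasp point (between the pads) lies 5 mm behind it (r.tip_extent is the distance from the TCP to the fingertips, in m); z points along the fingers, x is the direction in which the jaws open and shut, and the axes are right-handed (so a half turn about z gives the same grasp; the last joint's range is limited). The gripper opens to 93 mm and grips with 3 to 60 N. Pads are 15 mm wide; open, the fingers measure 128 mm over their backs; the gripper's body (75 mm by 188 mm) begins 65 mm behind the grasp point.
Start: joints at [-1.297, 0.351, 1.652, -0, 1.139, -0.085], TCP at [0.193, -0.515, 0.233] pointing down, gripper open.
Joint ranges: [-2.75, 2.75], [-0.79, 2.1], [0.01, 2.65], [-1.57, 4.71], [0.07, 3.14], [-2.87, 2.87]. Speed limits (rad/s): [2.22, 2.22, 2.79, 3.14, 3.14, 3.14].

## Interface

Orientations are given as a 3x3 rotation matrix whose columns are the frame's x, y, z axes.
In Python, from workcell import r gives the robot as it stands. Calls block until the motion is done:
- r.move_ptp(position, orientation): joint-space move of the TCP to a pose.
- r.move_linear(position, speed=0.15, attitude=None, f_stop=None): straight line of the TCP; attitude=None keeps the orientation; speed is the mean speed in m/s. With f_stop (N) it stops when the force on the tool has changed by that much, and returns True; else False.
- r.goto_joints(angles): joint-space move.
- r.gripper_to(opening, strength=None): finger opening in m; strength is the grip in N (None keeps the last); returns when the fingers have stopped.
- r.hold(seconds).
- r.solve_ik(position, orientation): joint angles nearest the present ones, or None.
- r.state(): the state.
- r.camera(name): name is "scene" or "top"; returns (picture, depth): 480x640x3 uint8, red, green, blue; 480x640 float32, m along the optical axis (not along the pixel's ray), 0 where there is no reading.
- r.get_calibration(name): a dict with "mtx" (3x3 intrinsics, pixels), "camera_from_world" (4x4, takes a point from world to camera coordinates). Camera axes: x right, y down, z forward; pixel columns grow to the right and rows downward; lengths in m; the calibration is good to about 2 mm. A picture is of the moment at which its call begins. get_calibration takes no time and is no camera call.
A pose or a line that the arm cannot do raises r.PlanningError and nothing moves.
- r.close_job(): hands the job in, once; it reports no verdict.
The state is a dict: "clock": time; "joint_positions": joint angles; "qvel": joint speeds; "effort": joint torques, N m; "eef_pos": TCP position; "tool_rot": TCP orientation; "wrist_force": force on the tool from outside, world axes, zero at the start; "wrist_torque": the same for the moment, N m; "grip_width": finger opening in m.
Only numpy, scipy, OpenCV 4.12 (cv2) and the standard library are available. Lean on these libraries where they do the work, as an engineer would, in place of code of your own. Each camera call takes 0.05 s, during which the arm holds its last target.

## Task

First stop the rack's fan by pressing its wide stop key fully down, then test the safety breaker: press the test button so that the lever drops, and put the lever back up so that it stays. Then lean every flat steel lid lying on the counter against the sloped backrest, side by side, each with a short edge on the ledge, flat on the backrest and handle outward, and only then press the long full-speed key fully down so that the stop key pops up. Leave the jar and the tumbler where they stand.

Things in the scene. Friction and masses are not known exactly. Their poses are not given: they have to be found in the camera images.
- dryer: plastic foot of the drying rack, 150 deep x 410 wide x 18 mm high, fixed on the counter, with a 35 mm thick fan box 90 mm high standing behind the backrest. Origin: centre of its underside; -x is its front, facing the robot
- backrest: sloped metal plate of the drying rack, 45 degrees, 130 up the slope x 410 mm wide. Origin: on its face at the foot, mid-width, 30 mm above the counter. x up the slope (up and away), y along the rack, z out of the face. At x = 0 a ledge stands out 22 mm; rims 10 mm high close the ends (y = +-199 mm). Room for 4 lids, 95 mm apart. A leaning lid has its underside at z = 0, its centre at x = 55 mm
- lid1: flat steel pan lid: plate 110 (its x) x 70 (its y) x 5 mm, about 0.14 kg, with a black block handle in the middle of its upper side, 50 long (x), 14 wide (y), top 33 mm above the underside. Origin: centre of the underside; z out of the handle side. Starts flat on the counter, handle up. One of three or four alike; may be absent (None)
- lid2: flat steel pan lid: plate 110 (its x) x 70 (its y) x 5 mm, about 0.14 kg, with a black block handle in the middle of its upper side, 50 long (x), 14 wide (y), top 33 mm above the underside. Origin: centre of the underside; z out of the handle side. Starts flat on the counter, handle up. One of three or four alike; may be absent (None)
- lid3: flat steel pan lid: plate 110 (its x) x 70 (its y) x 5 mm, about 0.14 kg, with a black block handle in the middle of its upper side, 50 long (x), 14 wide (y), top 33 mm above the underside. Origin: centre of the underside; z out of the handle side. Starts flat on the counter, handle up. One of three or four alike; may be absent (None)
- lid4: flat steel pan lid: plate 110 (its x) x 70 (its y) x 5 mm, about 0.14 kg, with a black block handle in the middle of its upper side, 50 long (x), 14 wide (y), top 33 mm above the underside. Origin: centre of the underside; z out of the handle side. Starts flat on the counter, handle up. One of three or four alike; may be absent (None)
- bank: key box of the fan, grey steel, 100 (x) x 170 (y) x 45 mm high, fixed, left or right of the rack. Three white keys in a row along its y, interlocked: the travels of any two never add up to more than 10 mm, so pressing one fully down lifts the one that was down; friction keeps them where left. 2 to 4 N moves a key; solid stop below. Origin: centre of the underside
- stop_key (a joint): travel of the wide stop key, 60 (x) x 52 (y) mm, at y = +48 mm on the box: 0 = up, 0.010 m = fully down. Fan off when down
- low_key (a joint): travel of the short low-speed key, 40 x 30 mm, in the middle of the row (y = -6 mm): 0 = up, 0.010 m = fully down. Starts fully down (fan running slowly)
- full_key (a joint): travel of the long full-speed key, 78 x 30 mm, at y = -54 mm: 0 = up, 0.010 m = fully down
- stop_key_top (a point): centre of the stop key's top face: 62 mm above the counter when up, 52 mm when down; pressed straight down
- low_key_top (a point): centre of the low key's top face, same heights
- full_key_top (a point): centre of the full key's top face, same heights
- breaker: safety breaker box of the fan, white, 96 (x) x 130 (y) x 60 mm high, fixed on the counter, on the other side of the rack than the key box. Origin: centre of the underside; the lever falls towards its -x (front)
- test_button (a joint): travel of the round test button, 28 mm across, on a raised block at x = +22, y = +38 mm of the breaker box; pressed straight down against a spring of about 4 N: 0 = out, 0.008 m = fully in. It trips the lever at about 6 mm and must be let go before the lever can stay up
- test_button_top (a point): centre of the button's top face, 102 mm above the counter when out
- breaker_lever (a joint): angle of the breaker lever: 0 = up, where it leans 0.17 rad back past upright on its stop and stays; it grows as the lever tips to the front, and at 1.62 rad the lever lies fallen, almost level. It is free on its hinge and held up only by leaning past upright (0.08 kg); falls if let go in between
- lever_bar (a point): centre of the lever's black cross bar, 44 mm long along the breaker's y, 14 mm thick, 72 mm from the hinge. Gripped by its two ends it can turn between the fingers while the lever swings. About 137 mm above the counter when up, 75 mm when fallen (then 32 mm in front of the box)
- lever_hinge (a point): lever hinge axis (along the breaker's y), 66 mm above the counter
- jar: bystander: clear jar with red cap, 68 mm across, 110 mm high, on the counter; origin centre of its underside
- tumbler: bystander: steel tumbler, 72 mm across, 100 mm high; origin centre of its underside
Not all that is in view belongs to the job. What is shaped like the lid3 but orange is not meant. What is shaped like the lid2 but orange is not meant.

How it is judged:
By the outcome, as a careful person would: the job done as asked, in the order asked, and still so for the second after the job is handed in, with the robot touching nothing.
Of lid1, lid2, lid3, lid4 only 3 to 4 are there at a start; the rules pass over those that are not, and their reading is None.
At some moment in a run one of lid1, lid2, lid3, lid4 may be knocked a few centimetres aside while the robot is not near it.
Once in a run the grip may slacken for a moment while it holds something.
It also fails if it takes over 200 s, if anything falls off the work surface, if the arm or the gripper's body presses on something with over 40 N, if the wrist force passes 120 N, or if a joint passes its speed limit or range.

## Working session

There is one attempt and no reset: what is moved stays moved. The work goes in short steps, each a Python script; the robot and the scene stay as the last script left them, time stands still between calls to the robot, and variables do not carry over. Pictures are saved under pics/ and viewed, and the job is handed in when it is done.

```bash
mkdir -p pics; ls; python3 - <<'E'
from workcell import r
import cv2,numpy as np
for n in("scene","top"):
    im,d=r.camera(n); cv2.imwrite(f"pics/{n}0.png",im[...,::-1]); np.savez(f"pics/{n}0.npz",im=im,d=d)
    c=r.get_calibration(n); print(n,c["mtx"].round(1).tolist(),c["camera_from_world"].round(3).tolist())
s=r.state();print(s["clock"],s["eef_pos"],s["tool_rot"],r.tip_extent)
E
```

```text
pics
scene [[529.4, 0.0, 320.2], [0.0, 529.4, 237.6], [0.0, 0.0, 1.0]] [[-0.657, 0.753, -0.014, 0.317], [0.596, 0.508, -0.622, -0.231], [-0.461, -0.417, -0.783, 1.571], [0.0, 0.0, 0.0, 1.0]]
top [[575.2, 0.0, 324.9], [0.0, 575.2, 246.4], [0.0, 0.0, 1.0]] [[-0.028, -0.999, -0.019, 0.031], [-0.999, 0.028, -0.038, 0.489], [0.039, 0.018, -0.999, 1.478], [0.0, 0.0, 0.0, 1.0]]
0.1 [ 0.19305992 -0.51468517  0.2321518 ] [[ 3.51095448e-01 -9.36339629e-01 -2.93081121e-04]
 [-9.36339101e-01 -3.51095562e-01  9.96878548e-04]
 [-1.03631637e-03 -7.55762074e-05 -9.99999460e-01]] 0.014
```

View pics/top0.png

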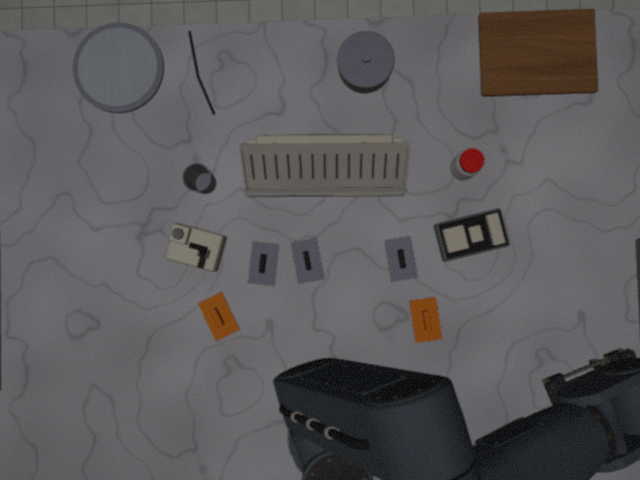

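View pics/scene0.png

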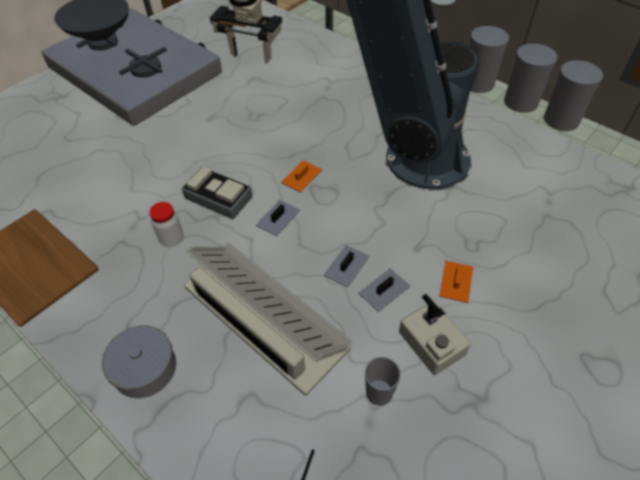

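The top view shows three steel lids at (264,263), (308,260) and (401,258). The orange look-alikes are at (219,316) and (426,319). The bank is at (471,234), with its wide stop key on the left at (455,238). The breaker is at (195,246), with its button at (179,233). A fourth lid could still be hidden under the arm.

```bash
cat > h.py <<'E'
import numpy as np,cv2
def cal(r,n):
    c=r.get_calibration(n); return c["mtx"],c["camera_from_world"]
def ray(K,T,uv):
    d=np.linalg.inv(K)@np.array([uv[0],uv[1],1.0]); R=T[:3,:3]
    return -R.T@T[:3,3], R.T@d
def onplane(K,T,uv,z):
    o,d=ray(K,T,uv); return o+d*(z-o[2])/d[2]
def proj(K,T,p):
    q=T[:3,:3]@np.asarray(p)+T[:3,3]; q=K@q; return q[:2]/q[2]
def cloud(K,T,d):
    v,u=np.mgrid[:480,:640]; p=np.stack([(u-K[0,2])/K[0,0]*d,(v-K[1,2])/K[1,1]*d,d],-1)
    w=(p-T[:3,3])@T[:3,:3]; w[d<=0]=np.nan; return w
E
python3 - <<'E'
from workcell import r
from h import *
K,T=cal(r,"top")
f=np.load("pics/top0.npz"); im,d=f["im"],f["d"]; W=cloud(K,T,d)
for uv in [(264,275),(401,270),(308,270),(455,238),(476,234),(497,229),(179,233),(205,250),(330,300),(320,185),(320,160),(463,255)]:
    print(uv,im[uv[1],uv[0]],W[uv[1]-1:uv[1]+2,uv[0]-1:uv[0]+2].reshape(-1,3).mean(0).round(4), W[uv[1]-3:uv[1]+4,uv[0]-3:uv[0]+4,2].std().round(4))
c=np.vstack([np.hstack([cv2.resize(im[y:y+90,x:x+120],None,fx=3.3,fy=3.3,interpolation=cv2.INTER_CUBIC) for x,y in p]) for p in [[(150,200),(240,210)],[(360,200),(420,180)]]])
cv2.imwrite("pics/crop0.png",c[...,::-1])
E
```

```text
(264, 275) [80 81 88] [0.4204 0.1775 0.0038] 0.0077
(401, 270) [75 77 87] [ 0.4235 -0.1777  0.006 ] nan
(308, 270) [54 52 60] [0.4302 0.0621 0.0174] 0.0143
(455, 238) [121 115 104] [ 0.4996 -0.3079  0.062 ] 0.0028
(476, 234) [119 113 103] [nan nan nan] nan
(497, 229) [121 117 105] [ 0.5191 -0.4129  0.0609] 0.0033
(179, 233) [71 66 67] [0.5292 0.3702 0.1032] 0.004
(205, 250) [20 17 19] [0.4844 0.2986 0.1416] nan
(330, 300) [110 108 112] [0.3509 0.0079 0.0007] 0.0028
(320, 185) [91 88 83] [0.6462 0.0248 0.035 ] 0.0047
(320, 160) [97 94 91] [0.7002 0.0218 0.089 ] 0.0058
(463, 255) [45 42 46] [ 0.4571 -0.3299  0.045 ] 0.0184
```

View pics/crop0.png

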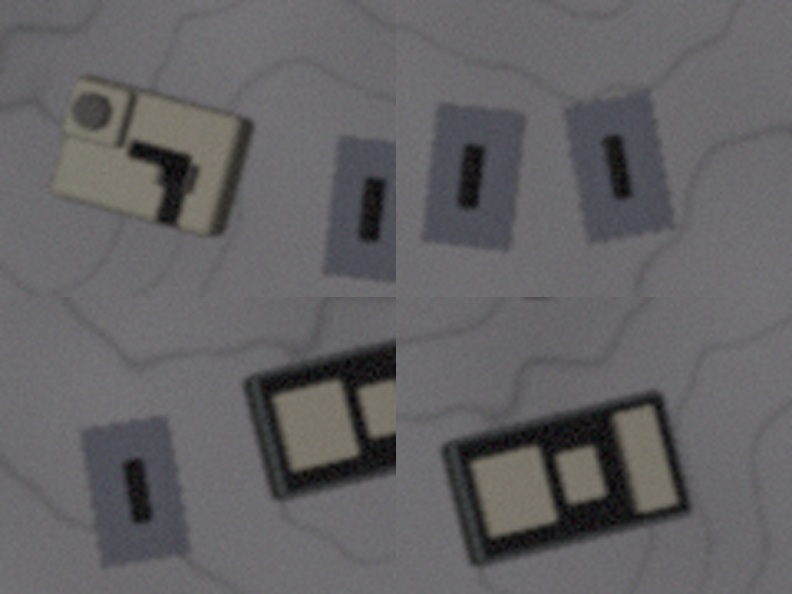

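```bash
cat > meas.py <<'E'
from h import *
def blobs(im,mask,K,T,z,amin,amax):
    n,l,s,c=cv2.connectedComponentsWithStats(mask.astype(np.uint8)); out=[]
    for i in range(1,n):
        if amin<=s[i,4]<=amax:
            v,u=np.nonzero(l==i)
            P=np.array([onplane(K,T,(a,b),z)[:2] for a,b in zip(u,v)])
            (cx,cy),(w,h),a=cv2.minAreaRect((P*1000).astype(np.float32))
            ev,V=np.linalg.eigh(np.cov(P.T)); ax=V[:,1]; ax=ax*np.sign(ax[0])
            out.append(dict(px=c[i].round(1),area=s[i,4],c=P.mean(0),rc=np.array([cx,cy])/1000,wh=tuple(sorted((round(w,1),round(h,1)))),yaw=np.arctan2(ax[1],ax[0])))
    return out
def lids(im,K,T,show=True):
    f=im.astype(float); k=f.max(2)
    hsv=cv2.cvtColor(im,cv2.COLOR_RGB2HSV)
    g=cv2.GaussianBlur(f,(0,0),1.0)
    steel=(g[...,2]-g[...,0]>4.5)&(g[...,1]<100)&(g[...,1]>45)
    dark=(g.max(2)<40)
    plate=cv2.morphologyEx((steel|dark).astype(np.uint8),cv2.MORPH_OPEN,np.ones((3,3)))
    P=blobs(im,plate,K,T,0.005,500,1800); H=blobs(im,dark,K,T,0.033,25,200)
    return P,H
E
python3 - <<'E'
from workcell import r
from meas import *
K,T=cal(r,"top")
f=np.load("pics/top0.npz"); im,d=f["im"],f["d"]; W=cloud(K,T,d)
P,H=lids(im,K,T)
for n,L in(("plate",P),("handle",H)):
    for b in L: print(n,b["px"],b["area"],b["c"].round(4),b["rc"].round(4),b["wh"],round(b["yaw"],3))
g=cv2.GaussianBlur(im.astype(float),(0,0),.7)
white=(g[...,0]-g[...,2]>8)&(g[...,0]>85)&(g[...,0]<160)
cv2.imwrite("pics/w.png",white.astype(np.uint8)*255)
for b in blobs(im,white,K,T,0.062,100,5000): print("white@62",b["px"],b["area"],b["c"].round(4),b["rc"].round(4),b["wh"],round(b["yaw"],3))
for b in blobs(im,white,K,T,0.052,100,500): print("white@52",b["px"],b["area"],b["c"].round(4),b["rc"].round(4),b["wh"])
# bank box: dark+white around
box=np.zeros((480,640),bool); box[195:275,425:520]=True
bm=box&(((g.max(2)<60))|white)
bm=cv2.morphologyEx(bm.astype(np.uint8),cv2.MORPH_CLOSE,np.ones((7,7)))
for b in blobs(im,bm,K,T,0.045,800,9000): print("bank",b["px"],b["c"].round(4),b["rc"].round(4),b["wh"],round(b["yaw"],3))
# backrest plane
m=np.zeros((480,640),bool); m[145:190,250:402]=True
pts=W[m]; pts=pts[np.isfinite(pts).all(1)]
for _ in range(8):
    c=pts.mean(0); n=np.linalg.svd(pts-c,full_matrices=False)[2][2]; n*=np.sign(n[2]); e=(pts-c)@n; pts=pts[abs(e)<2.5*e.std()+1e-4]
print("plane n",n.round(4),"c",c.round(4),"sd",e.std(),len(pts))
np.save("pics/plane.npy",np.r_[n,c])
E
```

```text
plate [471.2 234.4] 681 [ 0.5104 -0.3618] [ 0.507  -0.3466] (90.2, 121.6) 0.903
plate [400.5 258.4] 1077 [ 0.4535 -0.1774] [ 0.4534 -0.1779] (70.1, 108.5) 0.15
plate [307.1 260.4] 1065 [0.4553 0.0643] [0.4555 0.0641] (70.4, 108.3) 0.143
plate [262.8 263.1] 1061 [0.4513 0.1797] [0.4513 0.1797] (68.9, 108.7) -0.129
plate [350.4 440.7] 678 [-0.0092 -0.0342] [-0.0064 -0.0358] (56.9, 113.8) 1.313
plate [339.5 468.6] 1272 [-0.0792 -0.0043] [-0.0712  0.002 ] (68.1, 179.2) -1.516
handle [364.4  89.1] 50 [ 0.8905 -0.0961] [ 0.8908 -0.0963] (10.4, 59.1) 1.529
handle [197.5 169.1] 52 [0.6973 0.3386] [0.6975 0.3399] (15.5, 25.9) 1.368
handle [190.2 183.9] 31 [0.6596 0.3581] [0.659  0.3579] (10.3, 22.1) 0.676
handle [209.6 187.2] 25 [0.6494 0.3082] [0.6503 0.307 ] (7.3, 32.9) -0.696
handle [200.6 253.1] 130 [0.481  0.3349] [0.4811 0.3345] (32.8, 62.0) 0.279
handle [401.2 258.3] 73 [ 0.4534 -0.1762] [ 0.4531 -0.1762] (10.8, 43.8) 0.125
handle [306.8 260. ] 60 [0.4556 0.0637] [0.4556 0.0637] (9.0, 42.0) 0.158
handle [262.4 262.9] 74 [0.4515 0.1772] [0.4513 0.1772] (10.8, 42.0) -0.161
handle [285.8 
[... 791 characters left out ...]
4] 478 [ 0.4985 -0.3087] [ 0.4986 -0.3087] (50.6, 58.1) 0.234
white@62 [475.5 233.5] 174 [ 0.5093 -0.359 ] [ 0.5093 -0.359 ] (28.3, 37.9) 0.288
white@62 [218.3 316.1] 1274 [0.3216 0.2868] [0.3218 0.2867] (72.7, 110.4) 0.429
white@62 [425.3 319.5] 1326 [ 0.2998 -0.2272] [ 0.2998 -0.2272] (73.0, 111.0) 0.122
white@52 [495.2 228.7] 360 [ 0.5204 -0.4108] [ 0.5205 -0.4109] (29.1, 76.6)
white@52 [455.3 238.4] 478 [ 0.499  -0.3108] [ 0.499  -0.3108] (50.9, 58.5)
white@52 [475.5 233.5] 174 [ 0.5099 -0.3615] [ 0.5099 -0.3614] (28.5, 38.2)
bank [471.3 234.5] [ 0.508  -0.3525] [ 0.5082 -0.3522] (94.4, 171.0) -1.358
plane n [-0.7044  0.0164  0.7097] c [0.6852 0.0099 0.075 ] sd 0.0024965932141337477 6622
```

```bash
python3 - <<'E'
import cv2,numpy as np
f=np.load("pics/top0.npz")["im"]
c=cv2.resize(f[120:210,230:420],None,fx=4.2,fy=4.2,interpolation=cv2.INTER_CUBIC)
cv2.imwrite("pics/rack.png",c[...,::-1])
E
```

```text
(no output)
```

View pics/rack.png

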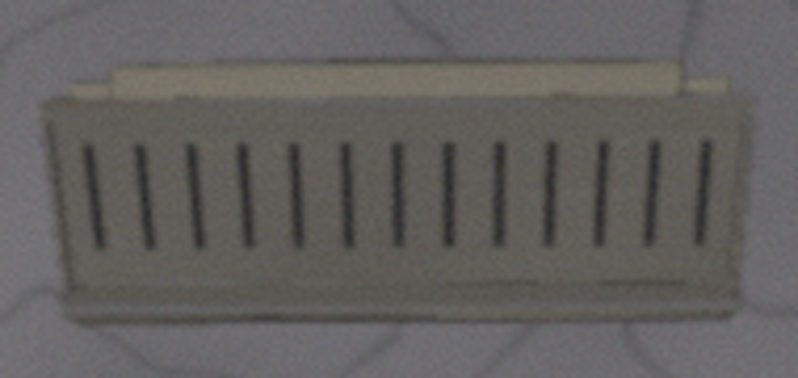

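```bash
python3 - <<'E'
from workcell import r
from meas import *
K,T=cal(r,"top")
for uv,z in [((241.5,144),.122),((408,144),.122),((245.5,191),.04),((405.5,191),.04),((246,196),.018),((405,196),.018)]: print(uv,onplane(K,T,uv,z).round(4))
im=np.load("pics/top0.npz")["im"]; g=cv2.GaussianBlur(im.astype(float),(0,0),.6)
print("button guess",onplane(K,T,(177.9,233.3),.102).round(4), im[225:242,178].tolist()[::2])
# button mask
m=(g[...,0]<88)&(g[...,0]>50); b=np.zeros_like(m); b[224:242,168:188]=1
for q in blobs(im,m&b,K,T,.102,20,400): print(q)
K2,T2=cal(r,"scene"); sc=np.load("pics/scene0.npz")["im"]
x=sc[290:380,380:480]; cv2.imwrite("pics/brk_s.png",cv2.resize(x,None,fx=6,fy=6,interpolation=cv2.INTER_CUBIC)[...,::-1])
x=im[215:280,155:235]; cv2.imwrite("pics/brk_t.png",cv2.resize(x,None,fx=8,fy=8,interpolation=cv2.INTER_CUBIC)[...,::-1])
E
```

```text
(241.5, 144) [0.7387 0.2096 0.122 ]
(408, 144) [ 0.7259 -0.1913  0.122 ]
(245.5, 191) [0.6359 0.2151 0.04  ]
(405.5, 191) [ 0.6236 -0.1918  0.04  ]
(246, 196) [0.626  0.2175 0.018 ]
(405, 196) [ 0.6136 -0.1928  0.018 ]
button guess [0.5286 0.3733 0.102 ] [[111, 107, 98], [115, 111, 103], [70, 68, 66], [77, 71, 68], [69, 63, 63], [74, 72, 71], [71, 71, 69], [90, 87, 78], [121, 118, 107]]
{'px': array([177.8, 233.3]), 'area': np.int32(95), 'c': array([0.52857677, 0.37342103]), 'rc': array([0.52815137, 0.37423126]), 'wh': (22.0, 27.0), 'yaw': np.float64(1.3126957853966885)}
```

View pics/brk_s.png

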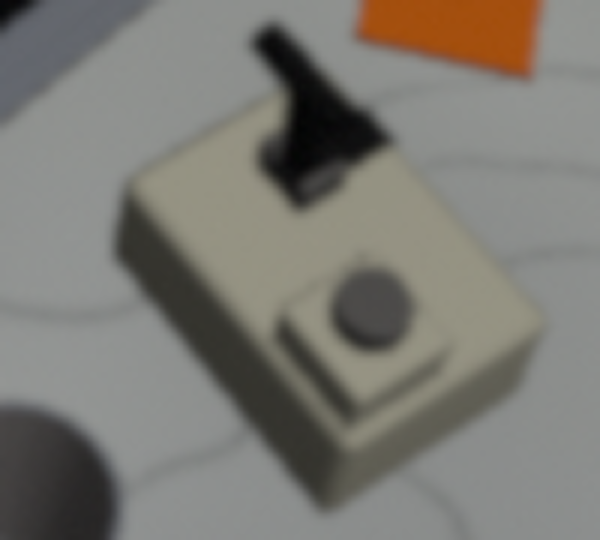

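View pics/brk_t.png

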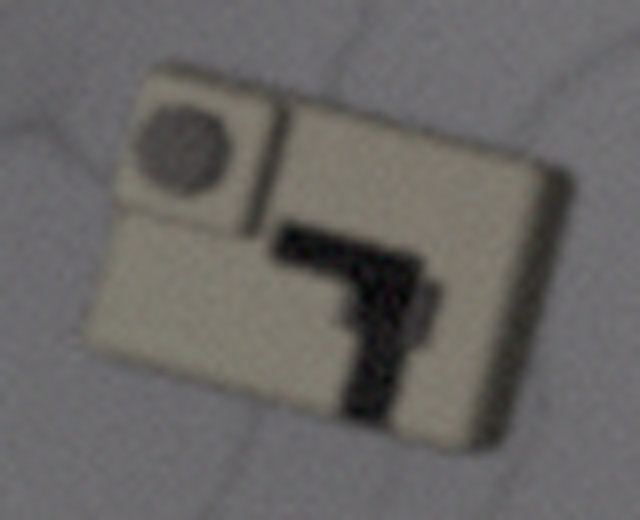

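```bash
cat >> h.py <<'E'
def down(a):
    x=np.array([np.cos(a),np.sin(a),0]); z=np.array([0,0,-1.]); return np.stack([x,np.cross(z,x),z],1)
def pt(r,m=""):
    s=r.state(); print(m,"t",round(s["clock"],2),"p",np.round(s["eef_pos"],4),"F",np.round(s["wrist_force"],1),"w",round(s["grip_width"],4),flush=True)
E
python3 - <<'E'
from workcell import r
from h import *
K,T=cal(r,"top")
print("bar",onplane(K,T,(198.4,246.6),.143).round(4))
r.gripper_to(0.0,20)
# jaw direction along bank x (either sign, nearest wrist)
for a in (0.211,0.211+np.pi,0.211-np.pi/2,0.211+np.pi/2):
    q=r.solve_ik([.4988,-.309,.2],down(a)); print(round(a,2),None if q is None else np.round(q,2))
R=down(0.211-np.pi/2)
r.move_ptp([.4988,-.309,.20],R); pt(r,"above")
r.move_linear([.4988,-.309,.085],speed=.12); 
h=r.move_linear([.4988,-.309,.0645],speed=.03,f_stop=20); pt(r,h)
r.hold(.2); pt(r)
r.move_linear([.4988,-.309,.20],speed=.2)
for n in("top","scene"):
    im,d=r.camera(n); cv2.imwrite(f"pics/{n}1.png",im[...,::-1]); np.savez(f"pics/{n}1.npz",im=im,d=d)
E
```

```text
bar [0.4929 0.3138 0.143 ]
0.21 [-0.63  0.45  1.59 -0.    1.1  -0.84]
3.35 [-0.63  0.45  1.59 -0.    1.1   2.3 ]
-1.36 [-0.63  0.45  1.59 -0.    1.1   0.73]
1.78 [-0.63  0.45  1.59 -0.    1.1  -2.42]
above t 2.93 p [ 0.4983 -0.3098  0.2001] F [-0.4  0.1 -0.4] w 0.0005
True t 4.68 p [ 0.4991 -0.3092  0.0662] F [-2.4  1.   9.4] w 0.0005
 t 4.88 p [ 0.4991 -0.3092  0.0662] F [-2.1  2.2  9.3] w 0.0003
```

View pics/scene1.png

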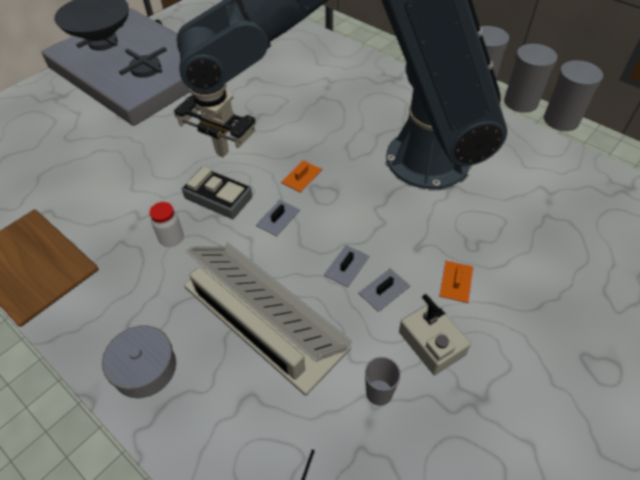

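View pics/top1.png

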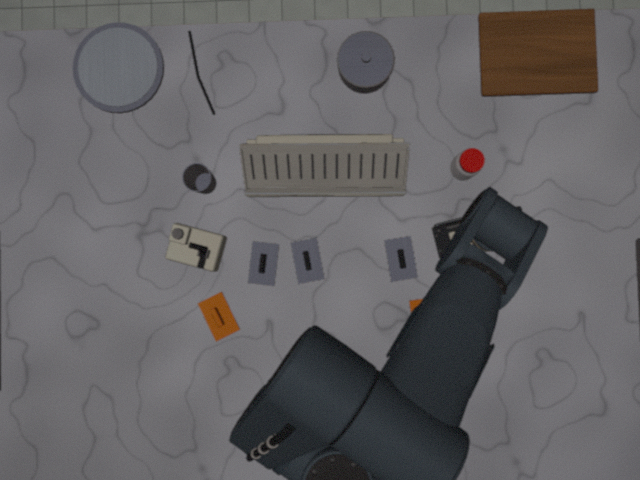

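Both views now show exactly three steel lids and no fourth. The stop key stopped solidly with the tip at 52 mm. I'll check the key heights once the arm is over the breaker.

```bash
cat > keys.py <<'E'
from meas import *
def keyz(r,tag):
    out=[]
    for n in("top","scene"):
        K,T=cal(r,n); D=[];
        for i in range(2): im,d=r.camera(n); D.append(cloud(K,T,d))
        W=np.nanmean(D,0)
        for k,c in(("stop",(.4988,-.309)),("low",(.5099,-.3605)),("full",(.5199,-.4085))):
            sel=(abs(W[...,0]-c[0])<.012)&(abs(W[...,1]-c[1])<.009)&(W[...,2]>.03)&(W[...,2]<.09); z=W[sel][:,2]; out.append((n,k,len(z),round(float(np.median(z)),4) if len(z) else None))
        cv2.imwrite(f"pics/{n}_{tag}.png",im[...,::-1]); np.savez(f"pics/{n}_{tag}.npz",im=im,d=d)
    print(out)
E
python3 - <<'E'
from workcell import r
from keys import *
yb=-.277; R=None
best=None
for a in(yb,yb+np.pi,yb-np.pi):
    q=r.solve_ik([.5285,.3733,.2],down(a)); print(a,None if q is None else np.round(q,2))
    if q is not None and abs(q[5])<2.6 and (best is None or abs(q[5])<best[0]): best=(abs(q[5]),a)
r.move_linear([.42,-.25,.3],speed=.25)
r.move_ptp([.5285,.3733,.20],down(best[1])); pt(r,"above")
keyz(r,"2")
E
```

```text
-0.277 [ 0.54  0.56  1.41 -0.    1.17  0.82]
2.864592653589793 [ 0.54  0.56  1.41 -0.    1.17 -2.32]
-3.4185926535897933 [ 0.54  0.56  1.41 -0.    1.17 -2.32]
above t 8.79 p [0.529  0.3725 0.2002] F [ 0.7  0.1 -0.9] w 0.0002
[('top', 'stop', 73, 0.0527), ('top', 'low', 72, 0.0622), ('top', 'full', 75, 0.0625), ('scene', 'stop', 46, 0.0543), ('scene', 'low', 43, 0.0645), ('scene', 'full', 40, 0.0642)]keys.py:7: RuntimeWarning: Mean of empty slice
  W=np.nanmean(D,0)
```

```bash
python3 - <<'E'
from workcell import r
from keys import *
b=[.5285,.3733]
r.move_linear([*b,.125],speed=.15)
h=r.move_linear([*b,.107],speed=.03,f_stop=15); pt(r,h)
r.move_linear([*b,.22],speed=.15)
r.move_linear([.45,.10,.33],speed=.3); pt(r)
keyz(r,"3")
f=np.load("pics/top_3.npz")["im"][210:290,150:240];g=np.load("pics/scene_3.npz")["im"][280:380,380:480]
cv2.imwrite("pics/brk3.png",np.hstack([cv2.resize(x,(400,400),interpolation=cv2.INTER_CUBIC) for x in(np.pad(f,((5,5),(0,0),(0,0))),g)])[...,::-1])
E
```

```text
True t 10.23 p [0.5288 0.3735 0.1083] F [-2.7 -2.   7.1] w 0.0008
 t 12.3 p [0.45   0.1006 0.3293] F [ 0.4 -0.1 -0. ] w 0.0005
[('top', 'stop', 75, 0.0518), ('top', 'low', 71, 0.0624), ('top', 'full', 72, 0.0624), ('scene', 'stop', 41, 0.0538), ('scene', 'low', 42, 0.064), ('scene', 'full', 40, 0.0639)]keys.py:7: RuntimeWarning: Mean of empty slice
  W=np.nanmean(D,0)
```

View pics/brk3.png

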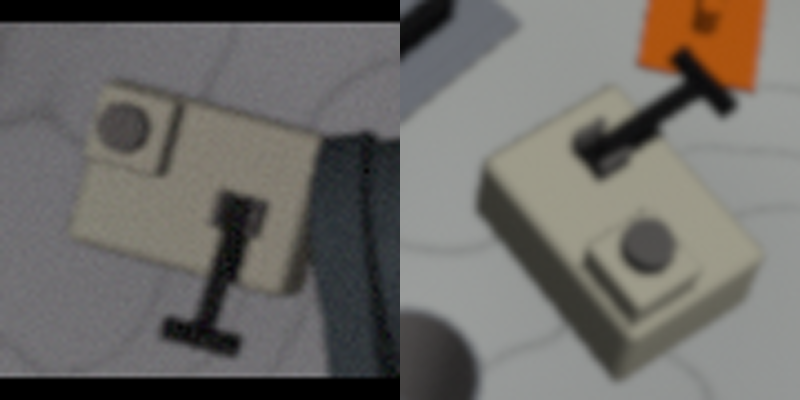

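```bash
python3 - <<'E'
from workcell import r
from meas import *
K,T=cal(r,"top"); im=np.load("pics/top_3.npz")["im"]; g=cv2.GaussianBlur(im.astype(float),(0,0),.6).max(2)
m=np.zeros((480,640),bool); m[274:290,180:212]=1; m&=g<45
for b in blobs(im,m,K,T,.080,20,600): print("bar",b)
K2,T2=cal(r,"scene"); 
for u in [(201,335)]: p=onplane(K,T,(150+u[0]/4.444,205+u[1]/4.444),.082); print(p.round(4))
h=onplane(K,T,(203.55,252.9),.072);print("hinge",h.round(4)); d=p-h; print(np.hypot(d[0],d[1]), np.arctan2(-d[1],-d[0]))
ux,uy=np.array([np.cos(-.277),np.sin(-.277)]),np.array([-np.sin(-.277),np.cos(-.277)])
B=np.array([.5285,.3733])-.022*ux-.038*uy; print("box origin from button",B.round(4),"hinge exp",(B-.0085*ux).round(4),"bar rel",((p[:2]-B)@ux).round(4),((p[:2]-B)@uy).round(4))
sb=np.array([380+702/4,280+82/4]); print("scene px",sb,"proj bar",proj(K2,T2,[*p[:2],.082]))
E
```

```text
bar {'px': array([195.1, 279.3]), 'area': np.int32(81), 'c': array([0.41512519, 0.33859723]), 'rc': array([0.41855127, 0.33750708]), 'wh': (21.5, 41.0), 'yaw': np.float64(1.301688773458881)}
[0.4124 0.3379 0.082 ]
hinge [0.48   0.3183 0.072 ]
0.07034369569232186 -0.2828776209959449
box origin from button [0.4969 0.3428] hinge exp [0.4888 0.3451] bar rel -0.08 -0.0278
scene px [555.5 300.5] proj bar [455.00543792 298.44727334]
```

```bash
python3 - <<'E'
from workcell import r
from keys import *
y=-.279; ux=np.array([np.cos(y),np.sin(y)]); hg=np.array([.4810,.3182]); 
def bar(th,dz=-.005):
    a=th-.17; xy=hg-.072*np.sin(a)*ux; return np.array([*xy,.066+.072*np.cos(a)+dz])
best=None
for a in(y+np.pi/2,y-np.pi/2):
    q=r.solve_ik(bar(1.62)+[0,0,.1],down(a)); print(a,None if q is None else np.round(q,2))
    if q is not None and (best is None or abs(q[5])<best[0]): best=(abs(q[5]),a)
r.gripper_to(.065,12)
r.move_ptp(bar(1.62)+[0,0,.12],down(best[1]))
r.move_linear(bar(1.62),speed=.1,f_stop=12); pt(r,"at")
r.gripper_to(.03,12); pt(r,"grip")
for th in np.linspace(1.62,-.02,10)[1:]:
    r.move_linear(bar(th),speed=.08); 
    pt(r,round(th,2))
r.hold(.2)
for n in("scene",):
    im,d=r.camera(n); cv2.imwrite(f"pics/{n}4.png",cv2.resize(im[200:380,340:560],None,fx=3,fy=3)[...,::-1])
E
```

```text
1.2917963267948966 [ 0.6   0.4   1.76 -0.    0.99 -0.69]
-1.8497963267948965 [ 0.6   0.4   1.76 -0.    0.99  2.45]
at t 16.06 p [0.4126 0.3381 0.0702] F [ 0.3  0.  -0.1] w 0.0652
grip t 16.54 p [0.4131 0.3401 0.0705] F [-0.8 14.1 -0. ] w 0.0438
1.44 t 16.86 p [0.4162 0.3392 0.0837] F [ 1.1 11.2  1. ] w 0.0437
1.26 t 17.18 p [0.4212 0.3377 0.0959] F [ 2.  11.9  0.5] w 0.0438
1.07 t 17.49 p [0.428  0.3357 0.1068] F [ 1.9 11.2  1.7] w 0.0436
0.89 t 17.81 p [0.4366 0.3331 0.1163] F [ 1.4 10.4  2.2] w 0.0442
0.71 t 18.12 p [0.4467 0.33   0.124 ] F [0.5 9.8 2.9] w 0.0439
0.53 t 18.44 p [0.458  0.3266 0.1296] F [0.3 7.9 3.4] w 0.0438
0.34 t 18.76 p [0.4702 0.323  0.133 ] F [1.2 6.9 4.1] w 0.0439
0.16 t 19.07 p [0.4827 0.3192 0.134 ] F [2.4 6.7 3.5] w 0.0438
-0.02 t 19.39 p [0.4953 0.3154 0.1326] F [1.3 5.  2.3] w 0.0437
```

View pics/scene4.png

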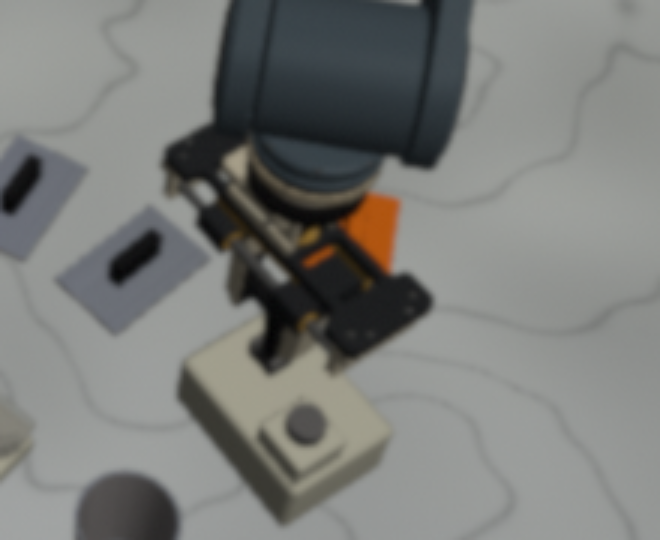

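The gripper is holding the lever up near its stop. I'll release it and check that it stays.

```bash
python3 - <<'E'
from workcell import r
from keys import *
p=r.state()["eef_pos"]
ux=np.array([np.cos(-.279),np.sin(-.279),0])
print(r.move_linear(p+.003*ux,speed=.03,f_stop=8)); pt(r)
p=r.state()["eef_pos"]
r.gripper_to(.062); pt(r,"open")
r.move_linear(p+[0,0,.12],speed=.15)
r.move_linear([.40,.10,.33],speed=.3); pt(r)
keyz(r,"5")
f=np.load("pics/top_5.npz")["im"][210:290,150:240];g=np.load("pics/scene_5.npz")["im"][280:380,380:480]
cv2.imwrite("pics/brk5.png",np.hstack([cv2.resize(x,(400,400),interpolation=cv2.INTER_CUBIC) for x in(np.pad(f,((5,5),(0,0),(0,0))),g)])[...,::-1])
K,T=cal(r,"top"); P,H=lids(np.load("pics/top_5.npz")["im"],K,T)
for n,L in(("plate",P),("handle",H)):
    for b in L:
        if b["c"][0]>.3: print(n,b["px"],b["area"],b["c"].round(4),b["rc"].round(4),b["wh"],round(b["yaw"],3))
E
```

```text
True
 t 19.85 p [0.4971 0.315  0.1324] F [-1.6  0.5  5.7] w 0.0438
open t 20.39 p [0.4968 0.315  0.1319] F [-0.8 -0.6  0.6] w 0.0621
 t 22.32 p [0.4002 0.1005 0.3294] F [-0.5  0.3 -0.3] w 0.0618
[('top', 'stop', 70, 0.0522), ('top', 'low', 69, 0.0621), ('top', 'full', 75, 0.0626), ('scene', 'stop', 44, 0.0537), ('scene', 'low', 46, 0.064), ('scene', 'full', 41, 0.0641)]
plate [470.6 234.6] 713 [ 0.51   -0.3601] [ 0.5068 -0.3463] (90.2, 121.5) 0.085
plate [400.5 258.5] 1074 [ 0.4534 -0.1774] [ 0.4532 -0.1781] (70.5, 108.6) 0.146
plate [257.  258.2] 833 [0.4646 0.1944] [0.4649 0.2082] (78.4, 147.6) -1.138
handle [364.1  89.1] 44 [ 0.8905 -0.0954] [ 0.8895 -0.0963] (7.8, 53.9) 1.542
handle [198.8 168.7] 29 [0.6982 0.3353] [0.6969 0.3363] (11.5, 23.2) 0.981
handle [200.6 252.9] 127 [0.4816 0.3349] [0.4814 0.3343] (32.4, 62.0) 0.285
handle [401.4 258.3] 70 [ 0.4533 -0.1765] [ 0.4538 -0.1763] (10.4, 41.7) 0.127keys.py:7: RuntimeWarning: Mean of empty slice
  W=np.nanmean(D,0)
```

View pics/brk5.png

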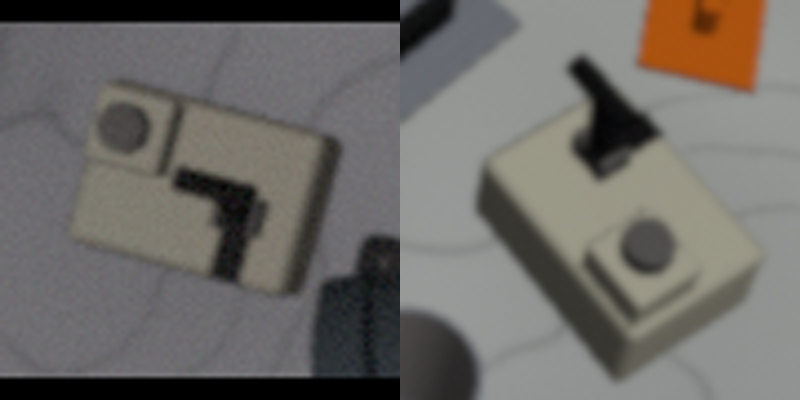

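View pics/top_5.png

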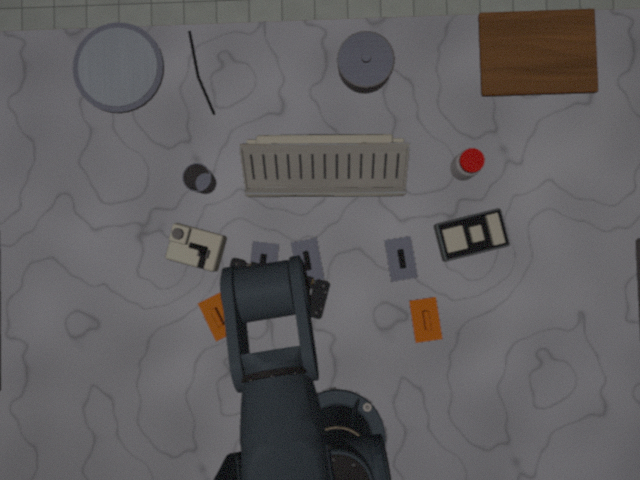

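The lever stays up and looks the same as at the start, and the stop key is still down. Next I pick up the right-hand lid, seen at (401,258).

```bash
cat > lid.py <<'E'
from keys import *
YR=-.028
RX=np.array([np.cos(YR),np.sin(YR),0])/np.sqrt(2)+[0,0,np.sqrt(.5)]
RY=np.array([-np.sin(YR),np.cos(YR),0]); RN=np.cross(RX,RY); F=np.array([.640,.0118,.030])
def rk(x,y,z): return F+x*RX+y*RY+z*RN
H=.022
def Rplace(s): 
    z=-RN; x=s*RY; return np.stack([x,np.cross(z,x),z],1)
def pick(r,xy,yaw):
    c=[]
    for a in(yaw+np.pi/2,yaw-np.pi/2):
        s=np.sign(np.cos(a-YR-np.pi/2))
        q=r.solve_ik([*xy,.15],down(a)); q2=r.solve_ik(rk(.062,0,H+.06),Rplace(s))
        print(round(a,2),s,None if q is None else np.round(q,2),None if q2 is None else np.round(q2,2))
        if q is not None and q2 is not None: c.append((max(abs(q[5]),abs(q2[5])),a,s))
    _,a,s=min(c)
    r.gripper_to(.042,40)
    r.move_ptp([*xy,.15],down(a)); r.move_linear([*xy,.05],speed=.15)
    print("hit",r.move_linear([*xy,H],speed=.08,f_stop=10)); pt(r,"low")
    r.gripper_to(.005,40); pt(r,"grip")
    r.move_linear([*xy,.17],speed=.15); pt(r,"lift")
    return s
def pre(r,y,s):
    r.move_ptp(rk(.064,y,H+.07),Rplace(s)); pt(r,"pre")
def snap(r,tag,box=None):
    for n in("top","scene"):
        im,d=r.camera(n); np.savez(f"pics/{n}_{tag}.npz",im=im,d=d); cv2.imwrite(f"pics/{n}_{tag}.png",im[...,::-1])
def place(r,y):
    r.move_linear(rk(.064,y,H+.02),speed=.1)
    print("face",r.move_linear(rk(.064,y,H-.003),speed=.03,f_stop=5)); pt(r)
    z=(r.state()["eef_pos"]-F)@RN
    print("ledge",r.move_linear(rk(.052,y,z+.0005),speed=.03,f_stop=6)); pt(r)
    p=r.state()["eef_pos"]; q=[(p-F)@RX,(p-F)@RY,(p-F)@RN]; print("rack coords",np.round(q,4))
    r.gripper_to(.042,40)
    r.hold(.2)
    r.move_linear(p+.09*RN,speed=.15); pt(r,"away")
E
python3 - <<'E'
from workcell import r
from lid import *
s=pick(r,[.4534,-.1770],.14); print(s)
pre(r,-.095,s); snap(r,"6")
E
```

```text
1.71 1.0 [-0.47  0.35  1.89 -0.    0.9  -2.18] [-0.07  0.45  2.06  2.97  0.16  1.71]
-1.43 -1.0 [-0.47  0.35  1.89 -0.    0.9   0.96] [-0.07  0.45  2.06  2.97  0.16 -1.43]
hit False
low t 26.24 p [ 0.4534 -0.177   0.022 ] F [ 0.3  0.  -0.1] w 0.0424
grip t 26.81 p [ 0.4536 -0.1771  0.0222] F [-0.4 -0.6  2.7] w 0.014
lift t 27.94 p [ 0.453  -0.1768  0.1692] F [-1.  -0.6 -2.1] w 0.0139
-1.0
pre t 29.82 p [ 0.6176 -0.0826  0.1403] F [-0.6 -0.1 -1.9] w 0.0138
```

View pics/scene_6.png

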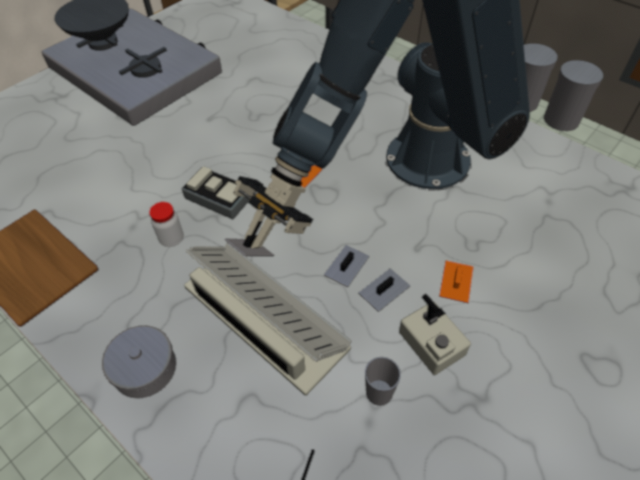

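The lid is held square to the backrest, with its plate at about (250,245). The wrist is close to its singular posture, so I'll check the joint path before placing.

```bash
python3 - <<'E'
from workcell import r
from lid import *
print(np.round(r.state()["joint_positions"],3))
for s in (-1,1):
  for y in(-.095,0,.095):
    for x,z in((.064,.07),(.064,.02),(.064,0),(.054,0),(.054,.09)):
        q=r.solve_ik(rk(x,y,H+z),Rplace(s)); print(s,y,x,z,None if q is None else np.round(q,2))
E
```

```text
[-0.284  0.434  2.062  2.165  0.218 -0.788]
-1 -0.095 0.064 0.07 [-0.28  0.43  2.06  2.17  0.22 -0.79]
-1 -0.095 0.064 0.02 [-0.26  0.55  1.98  2.34  0.23 -0.95]
-1 -0.095 0.064 0 [-0.26  0.59  1.95  2.39  0.24 -1.  ]
-1 -0.095 0.054 0 [-0.26  0.6   1.97  2.45  0.26 -1.06]
-1 -0.095 0.054 0.09 [-0.3   0.39  2.11  2.16  0.23 -0.79]
-1 0 0.064 0.07 [-0.07  0.43  2.07  2.95  0.15 -1.41]
-1 0 0.064 0.02 [-0.06  0.55  1.99  3.    0.18 -1.46]
-1 0 0.064 0 [-0.06  0.59  1.96  3.01  0.2  -1.47]
-1 0 0.054 0 [-0.06  0.6   1.98  3.03  0.22 -1.48]
-1 0 0.054 0.09 [-0.07  0.39  2.12  2.95  0.15 -1.41]
-1 0.095 0.064 0.07 [ 0.15  0.45  2.03  3.96  0.17 -2.26]
-1 0.095 0.064 0.02 [ 0.14  0.56  1.96  3.78  0.19 -2.09]
-1 0.095 0.064 0 [ 0.13  0.61  1.92  3.74  0.2  -2.05]
-1 0.095 0.054 0 [ 0.13  0.61  1.94  3.68  0.22 -1.99]
-1 0.095 0.054 0.09 [ 0.16  0.41  2.08  3.97  0.18 -2.25]
1 -0.095 0.064 0.07 [-0.28  0.43  2.06  2.17  0.22  2.35]
1 -0.095 0.064 0.02 [-0.26  0.55  1.98  2.34  0.23  2.19]
1 -0.095 0.064 0 [-0.26  0.59  1.95  2.39  0.24  2.14]
1 -0.095 0.054 0 [-0.26  0.6   1.97  2.45  0.26  2.08]
1 -0.095 0.054 0.09 [-0.3   0.39  2.11  2.16  0.23  2.35]
1 0 0.064 0.07 [-0.07  0.43  2.07  2.95  0.15  1.73]
1 0 0.064 0.02 [-0.06  0.55  1.99  3.    0.18  1.68]
1 0 0.064 0 [-0.06  0.59  1.96  3.01  0.2   1.67]
1 0 0.054 0 [-0.06  0.6   1.98  3.03  0.22  1.66]
1 0 0.054 0.09 [-0.07  0.39  2.12  2.95  0.15  1.73]
1 0.095 0.064 0.07 [0.15 0.45 2.03 3.96 0.17 0.88]
1 0.095 0.064 0.02 [0.14 0.56 1.96 3.78 0.19 1.05]
1 0.095 0.064 0 [0.13 0.61 1.92 3.74 0.2  1.1 ]
1 0.095 0.054 0 [0.13 0.61 1.94 3.68 0.22 1.15]
1 0.095 0.054 0.09 [0.16 0.41 2.08 3.97 0.18 0.89]
```

```bash
python3 - <<'E'
from workcell import r
from lid import *
place(r,-.095); snap(r,"7")
t=np.load("pics/top_7.npz")["im"][120:220,230:420]; s=np.load("pics/scene_7.npz")["im"][220:400,170:370]
cv2.imwrite("pics/c7.png",np.hstack([cv2.resize(x,(400,h),interpolation=cv2.INTER_CUBIC)[:360] for x,h in((np.pad(t,((0,80),(0,0),(0,0))),360),(s,360))])[...,::-1])
E
```

```text
face True
 t 31.25 p [ 0.6678 -0.084   0.0894] F [-3.1 -0.6  3.2] w 0.0138
ledge True
 t 31.57 p [ 0.6626 -0.0837  0.0844] F [ 1.7 -0.1  2.1] w 0.0135
rack coords [ 0.0563 -0.0948  0.0206]
away t 33.19 p [ 0.5991 -0.0819  0.1481] F [ 0.3 -0.1 -0.4] w 0.0423
```

View pics/c7.png

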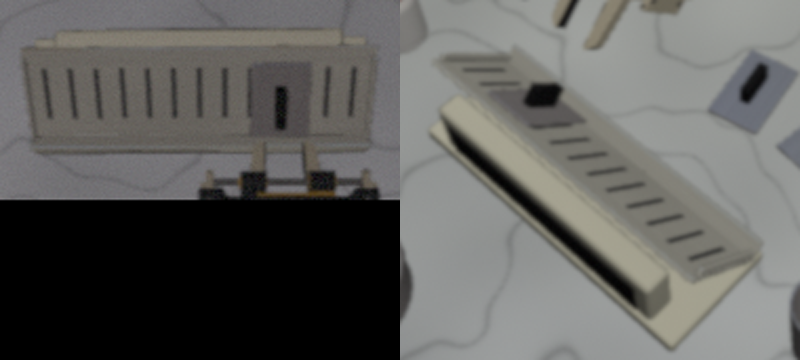

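View pics/scene_7.png

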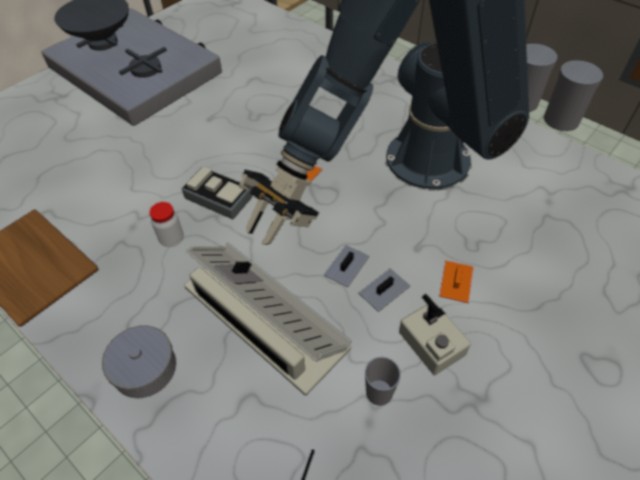

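Lid 1 leans flat at the right of the rack. Before picking the other two I'll measure them again.

```bash
cat > ml.py <<'E'
from lid import *
def find(r,im):
    K,T=cal(r,"top"); P,Hd=lids(im,K,T); o=[]
    for p in P:
        if p["c"][0]<.25 or abs(p["wh"][1]-109)>5 or abs(p["wh"][0]-70)>5: continue
        h=[b for b in Hd if np.hypot(*(b["c"]-p["c"]))<.012]
        o.append((p["c"].round(4),round(p["yaw"],3),[(b["c"].round(4),round(b["yaw"],3)) for b in h]))
    return o
E
python3 - <<'E'
from workcell import r
from ml import *
for l in find(r,np.load("pics/top_7.npz")["im"]): print(l)
E
```

```text
(array([0.4556, 0.0647]), np.float64(0.153), [(array([0.4558, 0.0637]), np.float64(0.164))])
(array([0.4512, 0.179 ]), np.float64(-0.153), [(array([0.4515, 0.1771]), np.float64(-0.157))])
```

```bash
python3 - <<'E'
from workcell import r
from ml import *
r.move_linear([.5,-.02,.2],speed=.2)
s=pick(r,[.4557,.0640],.155)
pre(r,0,s); snap(r,"8"); place(r,0); snap(r,"9")
for l in find(r,np.load("pics/top_9.npz")["im"]): print(l)
a=np.load("pics/scene_8.npz")["im"][160:400,150:450]; b=np.load("pics/scene_9.npz")["im"][160:400,150:450]
cv2.imwrite("pics/c9.png",np.hstack([cv2.resize(x,(400,320)) for x in(a,b)])[...,::-1])
E
```

```text
1.73 1.0 [ 0.04  0.3   1.96 -0.    0.88 -1.69] [-0.07  0.45  2.06  2.97  0.16  1.71]
-1.42 -1.0 [ 0.04  0.3   1.96 -0.    0.88  1.45] [-0.07  0.45  2.06  2.97  0.16 -1.43]
hit False
low t 37.39 p [0.4558 0.064  0.0221] F [ 0.2 -0.4  0. ] w 0.042
grip t 37.96 p [0.4558 0.064  0.0222] F [-1.7 -0.1  3.7] w 0.0136
lift t 39.09 p [0.4552 0.064  0.1693] F [ 0.6  1.  -0.7] w 0.0137
pre t 41.59 p [0.6203 0.0124 0.1404] F [-0.1  0.4 -0.7] w 0.0136
face True
 t 43.02 p [0.6703 0.0109 0.0896] F [-1.6 -0.7  1.5] w 0.0133
ledge True
 t 43.34 p [0.6647 0.0112 0.0843] F [1.4 0.9 2.7] w 0.0138
rack coords [0.0559 0.0001 0.0209]
away t 44.97 p [0.6014 0.013  0.1478] F [-0.8 -0.7 -0.3] w 0.042
(array([0.4513, 0.1792]), np.float64(-0.165), [(array([0.4512, 0.177 ]), np.float64(-0.154))])
```

View pics/c9.png

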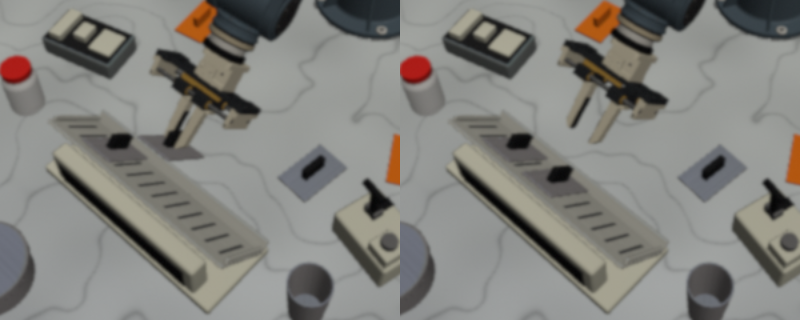

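Both placed lids lean flat, and the third is where it was. Next is the left lid.

```bash
python3 - <<'E'
from workcell import r
from ml import *
r.move_linear([.5,.08,.25],speed=.2)
s=pick(r,[.4513,.178],-.157)
r.move_linear([.48,.11,.24],speed=.2)
pre(r,.095,s); snap(r,"10"); place(r,.095)
r.move_linear([.45,.05,.3],speed=.2); keyz(r,"11")
a=np.load("pics/scene_10.npz")["im"][160:400,150:470]; b=np.load("pics/scene_11.npz")["im"][160:400,150:470]
cv2.imwrite("pics/c11.png",np.hstack([cv2.resize(x,(400,300)) for x in(a,b)])[...,::-1])
E
```

```text
Traceback (most recent call last):
workcell.PlanningError: the arm cannot follow that straight line within its joint ranges
```

The straight line went out of joint range and nothing moved. I'll back off along the normal and go up by a joint move instead.

```bash
python3 - <<'E'
from workcell import r
from ml import *
r.move_ptp([.48,.06,.27],down(-.157-np.pi/2)); pt(r)
s=pick(r,[.4513,.178],-.157)
try: r.move_linear([.48,.11,.24],speed=.2)
except r.PlanningError as e: print(e)
pre(r,.095,s); snap(r,"10"); place(r,.095)
r.move_ptp([.42,.0,.3],down(-np.pi/2)); keyz(r,"11")
a=np.load("pics/scene_10.npz")["im"][160:400,150:470]; b=np.load("pics/scene_11.npz")["im"][160:400,150:470]
cv2.imwrite("pics/c11.png",np.hstack([cv2.resize(x,(400,300)) for x in(a,b)])[...,::-1])
E
```

```text
t 47.73 p [0.4799 0.0601 0.2698] F [0.7 0.6 0.4] w 0.042
1.41 1.0 [ 0.28  0.35  1.9  -0.    0.9  -1.13] [-0.07  0.45  2.06  2.97  0.16  1.71]
-1.73 -1.0 [ 0.28  0.35  1.9  -0.    0.9   2.01] [-0.07  0.45  2.06  2.97  0.16 -1.43]
hit False
low t 51.72 p [0.4513 0.178  0.0221] F [-0.4 -0.4 -0.7] w 0.0417
grip t 52.28 p [0.4514 0.1781 0.0222] F [ 0.2 -0.3  2.4] w 0.0135
lift t 53.42 p [0.4508 0.1779 0.1692] F [-0.3 -0.  -1.4] w 0.0138
pre t 57.38 p [0.6229 0.1074 0.1404] F [ 0.  -0.6 -2.1] w 0.0138
face True
 t 58.79 p [0.6727 0.1058 0.0897] F [-0.9  0.6  1.4] w 0.0138
ledge True
 t 59.12 p [0.6668 0.1061 0.0841] F [0.8 0.3 1.7] w 0.0136
rack coords [0.0554 0.095  0.0212]
away t 60.75 p [0.6034 0.1079 0.1478] F [ 0.6 -0.3 -0.1] w 0.0421
[('top', 'stop', 75, 0.0521), ('top', 'low', 70, 0.0619), ('top', 'full', 70, 0.0624), ('scene', 'stop', 46, 0.0547), ('scene', 'low', 42, 0.0641), ('scene', 'full', 44, 0.064)]keys.py:7: RuntimeWarning: Mean of empty slice
  W=np.nanmean(D,0)
```

View pics/c11.png

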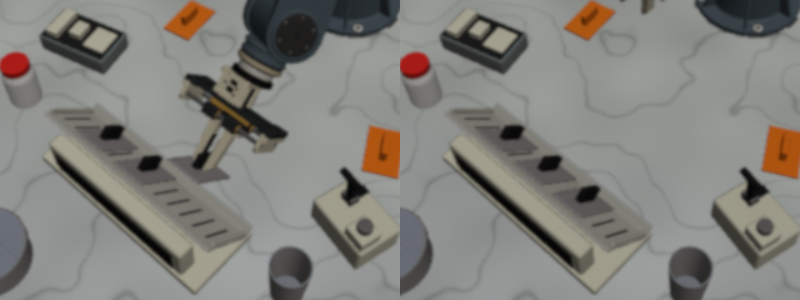

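View pics/top_11.png

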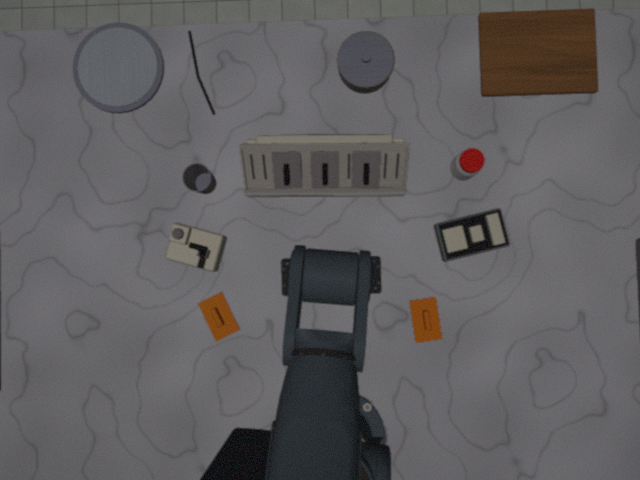

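Three lids are on the rack and none are left on the counter; the lever is up and the stop key is down. I'll check that the lids lie flat using depth, then press the full-speed key.

```bash
python3 - <<'E' 2>/dev/null
from workcell import r
from ml import *
K,T=cal(r,"top"); W=cloud(K,T,np.load("pics/top_11.npz")["d"])
Q=np.stack([(W-F)@RX,(W-F)@RY,(W-F)@RN],-1)
for y in(-.095,0,.095):
    for x in (.03,.085,.102):
        o=[]
        for sy in(-.02,.02):
            m=(abs(Q[...,0]-x)<.006)&(abs(Q[...,1]-y-sy)<.01)&(abs(Q[...,2])<.02); o.append((int(m.sum()),round(float(np.median(Q[m][:,2]))*1000,1)))
        print(y,x,o)
for y in(-.17,.17,.048): 
    m=(abs(Q[...,0]-.05)<.03)&(abs(Q[...,1]-y)<.005)&(abs(Q[...,2])<.02); print("bare",y,np.median(Q[m][:,2])*1000)
r.gripper_to(0,20)
k=[.5200,-.4083]
c=[(abs(q[5]),a) for a in(.211,.211-np.pi,.211+np.pi) if (q:=r.solve_ik([*k,.2],down(a))) is not None]; a=min(c)[1]
r.move_ptp([*k,.20],down(a)); r.move_linear([*k,.085],speed=.12)
h=r.move_linear([*k,.0645],speed=.03,f_stop=20); pt(r,h); r.hold(.2); pt(r)
r.move_linear([*k,.2],speed=.2)
r.move_ptp([.40,0,.33],down(0 if abs(a)<1.6 else a)); pt(r); keyz(r,"12")
E
```

```text
-0.095 0.03 [(23, 4.5), (32, 5.0)]
-0.095 0.085 [(35, 4.4), (30, 3.8)]
-0.095 0.102 [(35, 3.4), (31, 4.3)]
0 0.03 [(29, 4.3), (24, 5.6)]
0 0.085 [(31, 4.2), (32, 5.2)]
0 0.102 [(32, 3.8), (35, 4.2)]
0.095 0.03 [(33, 4.6), (29, 4.4)]
0.095 0.085 [(35, 4.3), (33, 5.4)]
0.095 0.102 [(37, 4.7), (35, 4.6)]
bare -0.17 -1.108861004160213
bare 0.17 0.13004133008041543
bare 0.048 -0.053390380095885585
True t 68.9 p [ 0.5202 -0.4085  0.0663] F [-3.2  1.8  8.1] w 0.0006
 t 69.1 p [ 0.5203 -0.4085  0.0663] F [-2.   1.6  7.7] w 0.0005
 t 71.55 p [ 4.004e-01 -4.000e-04  3.298e-01] F [-0.1 -0.2  0.6] w 0.0008
[('top', 'stop', 76, 0.0621), ('top', 'low', 70, 0.0622), ('top', 'full', 66, 0.0525), ('scene', 'stop', 45, 0.0637), ('scene', 'low', 43, 0.0643), ('scene', 'full', 40, 0.0542)]
```

View pics/scene_12.png

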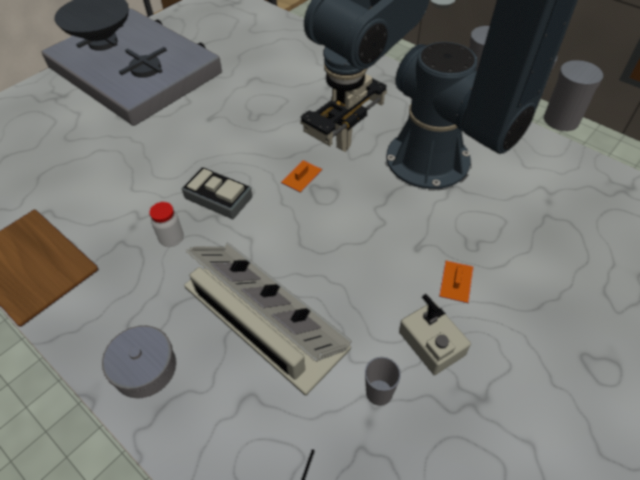

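View pics/top_12.png

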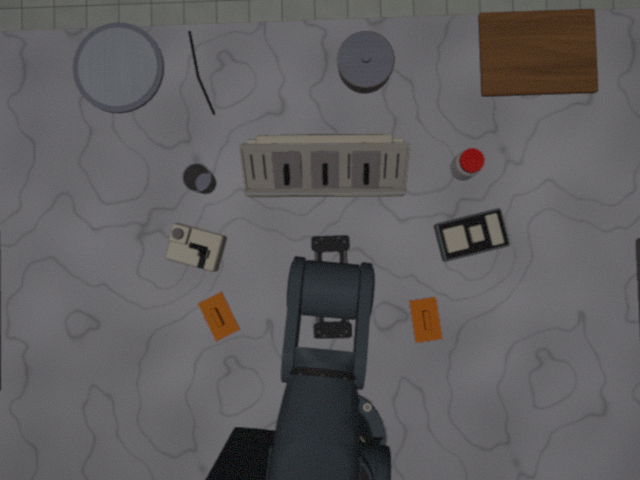

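Full key is down (52 mm) and the stop key is up (62 mm). The three lids lean flat at top pixels (286,173), (325,173) and (366,173). The lever is up, and the jar and tumbler are where they started.

```bash
python3 -c "
from workcell import r
r.close_job()"
```

```text
the job is handed in; nothing more can be done
```

The job is done in the order asked and handed in, at about 72 s on the robot's clock; the hand-in itself gives no verdict.

1. **Stop key:** pressed fully down, and the low-speed key popped up. Stop measured 52 mm and low 62 mm in the top view.
2. **Breaker:** the test button dropped the lever. I swung it back up by its bar and let go, and it still stood leaning back in the last pictures.
3. **Lids:** only three steel lids were on the counter, and all three now lean on the backrest 95 mm apart, handles outward. Their upper faces measured 3.4–5.6 mm above the backrest face, so each 5 mm plate lies flat. The two orange look-alikes were not touched.
4. **Full-speed key:** pressed last. In the final check it measured 52 mm (fully down), with stop and low at 62 mm (up).

The jar and the tumbler were not touched. I saw no knocked lid and no grip slip. Two small things came up:
- **Camera disagreement:** the scene camera reads about 2 mm higher than the top camera throughout, which is within the stated calibration error.
- **Refused move:** one straight-line move was refused as out of joint range. Nothing moved, and I used a joint move instead.

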